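# Clamp the brush handle and hold the glue bottle over its bore

## Task

Get the shaving-brush handle on the aluminium gluing fixture ready for its glue: push the fixture's slide jaw by its knob until the handle stands nipped upright between the jaw and the end stop. Then draw the glue bottle out of its sloping rest, turn it so that its nozzle points straight down and hold it there, clear of everything, with the nozzle tip about a centimetre above the middle of the handle's bore and never pressed on the handle. Finish while still holding the bottle so, and leave the other things on the bench where they are.

Things in the scene. Friction and masses are not known exactly. Their poses are not given: they have to be found in the camera images.
- fixture: Gluing fixture, fixed: aluminium plate 154 x 90 x 10 mm; on it two steel rails 12 mm high (inner faces y = +-23 mm, x = -80 to +50 mm) form a channel, closed at the +x end by a steel end stop, 18 mm high above the plate, face at x = +50 mm. Origin: on the bench under the channel's middle line; x along the channel to the end stop, y across, z up.
- nest (a point): Where the handle's underside must stand: middle of the channel, on the plate's top (10 mm above the bench), 19.3 mm before the end stop's face (fixture x = +30.7 mm). Axes as the fixture's.
- jaw (a joint): Slide jaw, in m: 0 fully back, grows as it is pushed along the fixture's +x to the end stop; limit 0.048. 0.041 to 0.043 when the handle is nipped between jaw and stop. About 2 N of friction; stays where it is left. A dark steel block 36 long, 43 wide, 19 mm high between the rails; front face at fixture x = -30 mm + joint value.
- jaw_knob (a point): Middle of the round black knob on the jaw, 56 mm above the bench, 24 mm behind the jaw's front face; moves with the jaw. Knob: 22 mm across, from 41 to 68 mm above the bench, on a 10 mm stem above the jaw's back (29 mm above the bench). Pinch it from above across the channel, or push it. Axes as the fixture's.
- handle: Loose black waisted resin handle, 40 mm across at most, 61 mm high, 41 g, with a 22 mm glue bore in its top. It stands on the fixture's plate in the channel, at the start 8 to 25 mm short of the end stop (others like it stand on the open bench). Origin: middle of its underside; z up through the bore.
- rest: Bottle rest, fixed: dark steel foot 97 x 84 mm, two cheeks (90 mm high, outer faces y = +-37 mm), between them a tube (outer radius 32, inner 28.5 mm) 40 degrees from vertical, mouth up and to the rest's -x. A 24 mm wide tongue runs 31 mm out of the mouth under the bottle's lower side. The bottle's shoulder sits on a ring in the tube. Origin: on the bench below the ring; z up.
- bottle: Loose stiff glue bottle, 0.16 to 0.26 kg: round body 54 mm across for 86 mm, then shoulder and narrow nozzle; 161 mm long. Starts nose down in the rest, 40 degrees from vertical, base up and to the rest's -x. Origin: middle of its base; z from base to nozzle. The first 55 mm from the base stick out of the tube to grip. Clear after a 110 mm pull along its axis. Balance: 57 mm from base.
- nozzle (a point): Tip of the bottle's nozzle (6 mm across), on the bottle's axis, 161 mm from its base. Axes as the bottle's.
- handle_b: Bystander, to be left alone: empty handle standing in a row on the open bench, 40 x 61 mm. Origin: middle of its underside.
- handle_c: Bystander, to be left alone: empty handle standing in a row on the open bench, 40 x 61 mm. Origin: middle of its underside.
- knot_a: Bystander, to be left alone: loose hair knot lying on the bench, about 80 x 60 mm. Origin: middle of its underside.
- gauge: Bystander, to be left alone: notched steel height gauge on a foot, 34 x 50 x 83 mm, standing. Origin: middle of its underside.
- finished_brush: Bystander, to be left alone: finished brush standing behind the bottle rest, 124 mm high. Origin: middle of its underside.
Not all that is in view belongs to the job. What is shaped like the handle but red is not meant.

How it is judged:
On the way, in this order (a step that is already met when the one before it is completed fails the run):
1. the handle stands upright at the end stop, with the jaw closed on it (value of joint jaw above 0.04 m and horizontal distance between handle and nest below 0.006 m and angle between handle's own z axis and vertical below 0.1 rad and z of handle in the frame of nest below 0.005 m), for 0.2 s.
2. the bottle is drawn clear of the rest, held by the fingers (distance of nozzle from where it was at the start of the episode above 0.1 m and contact force between bottle and rest below 0.05 N and contact force between bottle and the fingers above 1 N), for 0.2 s.
At the end, for the whole second after the job is handed in: The handle stands upright within 6 mm of the nest with the jaw closed on it (joint over 40 mm). The fingers hold the bottle still and nothing else touches it: nozzle down within 8 degrees, its tip within 8 mm of the bore's axis and 2.5 to 22 mm above the handle's top (all of step 1 and angle between bottle's own z axis and vertical above 2.99 rad and horizontal distance between nozzle and handle below 0.008 m and z of nozzle in the frame of handle between 0.0635 and 0.083 m and contact force between bottle and the fingers above 2 N and contact force between bottle and rest below 0.05 N and contact force between bottle and handle below 0.05 N and contact force between bottle and fixture below 0.05 N and linear speed of bottle below 0.02 m/s); the arm keeps its last pose, push and grip.
It fails at once if the nozzle is pressed on the handle (over 4 N) (contact force between bottle and handle above 4 N).
It fails at once if another thing on the bench is moved by more than 3 cm (distance of any of handle_b, handle_c, knot_a, gauge, finished_brush from where it was at the start of the episode above 0.03 m).
It also fails if it takes over 48 s, if anything falls off the work surface, if the arm or the gripper's body presses on something with over 40 N, if the wrist force passes 120 N, or if a joint passes its speed limit or range.

## Robot

A 6-joint arm with a two-finger parallel gripper is mounted at the origin on the work surface; the furniture and walls round the work are solid. World frame = base frame: x ahead of the robot, y to its left, z up, the work surface at z = 0. Lengths are in m, angles in rad, forces in N, time in s.
With the tool pointing down it reaches from about 0.35 to 0.95 m from the base axis. Payload 17.4 kg.
Tool frame: the origin (TCP) lies between the finger pads; the fingertips stand 17 mm ahead of it and the grasp point (between the pads) lies 2 mm behind it; z points along the fingers, y is the line along which they close (so a half turn about z gives the same grasp; the last joint's range is limited). The gripper opens to 93 mm and grips with 3 to 60 N. Pads are 15 mm wide; open, the fingers measure 128 mm over their backs; the gripper's body (75 mm by 188 mm) begins 65 mm behind the grasp point.
Start: joints at [1.063, 0.116, 1.442, -0, 1.584, -0.038], TCP at [0.306, 0.602, 0.236] pointing down, gripper open.
Joint ranges: [-2.83, 2.83], [-0.83, 2.19], [0.07, 2.5], [-1.14, 4.28], [0.01, 3], [-2.97, 2.97]. Speed limits (rad/s): [1.89, 1.89, 2.22, 3.14, 3.14, 3.14].

## Interface

Orientations are given as a rotation vector (axis times angle).
In Python, from station import read_state, read_camera, calibration, bot gives the robot as it stands. The module is installed in compiled form; this text tells all that it offers.
- The arm moves only by the tool carry_out, never from a script. Its argument "rows" is a list of rows, each an object with "xyz": the shift along the tool's x, y, z as a fraction of full scale, a list of three; "roll": the turn about the tool's z as a fraction of full scale; "grip": the opening, from -1 (shut) to 1 (fully open). In form: [{"xyz": [dx, dy, dz], "roll": roll, "grip": grip}, ...]. A call has 1 to 12 rows; each row shifts and turns the commanded pose from where the row before left it, along the tool's axes as they then stand; what a row does not reach is not made up. Full scale, the value 1, is 0.025 m for a shift and 5 degrees for a turn. A row lasts 1/12 s, in which the tool goes at most 41.7 mm and 7.16 degrees, less where a joint would pass 70% of its speed; a pose out of reach is approached as far as the arm can. A call with a number of a shift or a turn outside -1 to 1 is refused whole. A call with a gripper value outside its range is refused whole. The fingers move at their own pace and stop on an object; "grip_force" is the grip in N (left out, the last holds). Time passes only in rows, so rows that do not move let the fingers close. It gives the time, the measured TCP pose, the force, the opening and the grip force at its end, in the units of the state.
- read_state(): the state, without advancing time (a new reading comes with each control period).
- read_camera(name): name is "scene" or "side" or "wrist"; returns (picture, depth): 420x560x3 uint8, red, green, blue; 420x560 float32, m along the optical axis (not along the pixel's ray), 0 where there is no reading.
- calibration(name): a dict with "fx", "fy", "cx", "cy" (pixels), "R" (3x3) and "t" (3): a world point X has camera coordinates R X + t; the wrist camera has in their place "hand_eye" (4x4, takes a point from camera to tool coordinates, whose origin is the TCP and whose axes are the flange's). Camera axes: x right, y down, z forward; pixel columns grow to the right and rows downward; lengths in m; the calibration is good to about 2 mm. A picture is of the moment at which its call begins: read the wrist's pose just before it. calibration takes no time and is no camera call.
- bot.finish_job(): hands the job in; it is judged then, once.
The state is a dict: "time_s": time; "qpos": joint angles; "qd": joint speeds; "joint_efforts": joint torques, N m; "eef_pos": TCP position; "ee_rot": TCP orientation; "wrist_force": force on the tool from outside, world axes, zero at the start; "torque": the same for the moment, N m; "finger_gap": finger opening in m; "grip_force": force on a finger pad.
Only numpy, scipy, OpenCV 4.12 (cv2) and the standard library are available. Lean on these libraries where they do the work, as an engineer would, in place of code of your own. Each camera call takes 0.05 s, during which the arm holds its last target. There are 200 camera calls.

## Working session

There is one attempt and no reset: what is moved stays moved. The work goes in short steps, Python scripts to look and compute and a tool call to move; the robot and the scene stay as the last step left them, time stands still between calls to the robot, and variables do not carry over. Pictures are saved under pics/ and viewed, at most 10 in all, crops included, and the job is handed in when it is done.

Besides the shell and the picture viewer there is one more tool, called as name(argument=value, ...) on one line, values as JSON. carry_out: Moves the arm, as the interface text tells. Its arguments: {"type":"object","properties":{"rows":{"type":"array"},"grip_force":{"type":"number"}},"required":["rows"]}

```bash
mkdir -p pics
python3 - <<'E'
from station import *
import cv2,numpy as np
s=read_state();print({k:np.round(v,3) for k,v in s.items()})
for n in("scene","side"):
    im,d=read_camera(n);np.savez(n,im=im,d=d);cv2.imwrite(f"pics/{n}0.png",im[...,::-1]);c=calibration(n);print(n,c)
print(calibration("wrist"))
E
```

```text
{'time_s': np.float64(0.0), 'qpos': array([ 1.063,  0.116,  1.442,  0.   ,  1.584, -0.038]), 'qd': array([ 0.   , -0.002, -0.   , -0.   ,  0.001,  0.001]), 'joint_efforts': array([ 2.0000e-03, -7.2126e+01, -6.2261e+01,  7.8000e-02,  2.4000e-02,
       -0.0000e+00]), 'eef_pos': array([0.305, 0.602, 0.235]), 'ee_rot': array([-7.310e-01, -3.055e+00,  2.000e-03]), 'wrist_force': array([ 0.33 ,  1.137, -0.465]), 'torque': array([ 0.038,  0.045, -0.014]), 'grip_force': np.float64(0.0), 'finger_gap': np.float64(0.093)}
scene {'fx': 524.3539718092462, 'fy': 524.3539718092462, 'cx': 276.89964767676855, 'cy': 204.6067317464153, 'R': array([[ 0.56963983, -0.82186354, -0.00712665],
       [-0.43036557, -0.29087995, -0.85450239],
       [ 0.70021136,  0.48982566, -0.51939857]]), 't': array([-0.4535509 ,  0.27906219,  1.03964375])}
side {'fx': 386.42461804780794, 'fy': 386.42461804780794, 'cx': 281.9568344588035, 'cy': 211.2935679767718, 'R': array([[-0.999269  , -0.03806906,  0.00349592],
       [-0.02348752,  0.53921328, -0.84184166],
       [ 0.03016307, -0.84130838, -0.53971326]]), 't': array([0.53701595, 0.21938991, 0.74471511])}
{'fx': 313.67555363158056, 'fy': 313.67555363158056, 'cx': 281.672243763919, 'cy': 208.69452904930324, 'hand_eye': array([[-1.93417931e-03, -9.61845471e-01, -2.73586458e-01,
         7.58163836e-02],
       [ 9.99997947e-01, -1.69502718e-03, -1.11051228e-03,
        -1.54929640e-03],
       [ 6.04404726e-04, -2.73588044e-01,  9.61846774e-01,
        -1.48520449e-01],
       [ 0.00000000e+00,  0.00000000e+00,  0.00000000e+00,
         1.00000000e+00]])}
```

View pics/scene0.png

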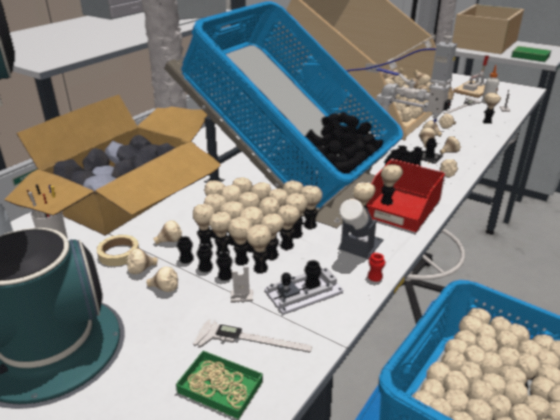

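View pics/side0.png

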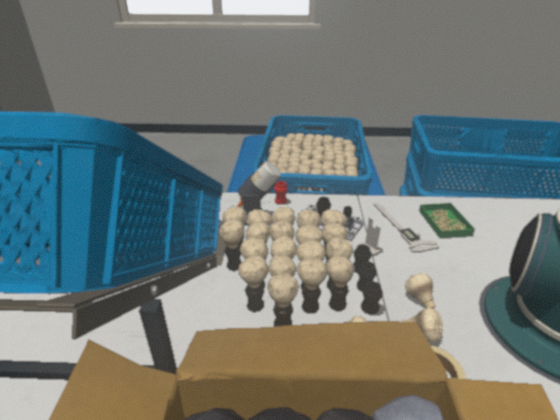

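The scene view shows the fixture around (303,290), with the knob at (286,280) and the handle at (312,272). The bottle and rest are around (357,225), and the red decoy is at (376,265). The side view shows the bottle at (263,178) and the handle tops behind the brushes. Next I'll measure these and take a zoomed crop.

```bash
cat > h.py <<'E'
import numpy as np,cv2
from scipy.spatial.transform import Rotation as Ro
from station import *
def pts(im,d,c,u0,v0,u1,v1,T=None):
    v,u=np.mgrid[v0:v1,u0:u1];z=d[v0:v1,u0:u1]
    P=np.stack([(u-c['cx'])/c['fx']*z,(v-c['cy'])/c['fy']*z,z],-1)
    if T is None: W=(P-c['t'])@c['R']
    else: W=P@T[:3,:3].T+T[:3,3]
    W[z==0]=np.nan
    return W
def wristT(s=None):
    s=s or read_state();T=np.eye(4);T[:3,:3]=Ro.from_rotvec(s['ee_rot']).as_matrix();T[:3,3]=s['eef_pos']
    return T@calibration('wrist')['hand_eye']
def proj(c,X):
    p=np.asarray(X)@c['R'].T+c['t'];return p[...,:2]/p[...,2:]*c['fx']+[c['cx'],c['cy']]
E
python3 - <<'E'
from h import *
for n in("scene","side"):
    z=np.load(n+".npz");c=calibration(n);print(n,"cam",-c['R'].T@c['t'])
    W=pts(z['im'],z['d'],c,0,0,560,420)
    P=[(355,215),(345,212),(357,240),(312,268),(312,280),(286,277),(270,300),(303,300),(335,290),(376,260),(241,280),(390,180)] if n=="scene" else [(263,178),(275,170),(250,195),(323,203),(347,210),(354,225),(280,186),(372,235),(360,250)]
    for u,v in P: print(u,v,W[v,u].round(3),z['im'][v,u])
z=np.load("scene.npz")['im'][...,::-1]
cv2.imwrite("pics/crop.png",cv2.resize(z[170:320,220:420],None,fx=4,fy=4,interpolation=2))
E
```

```text
scene cam [-0.34951095 -0.80082754  0.77521649]
355 215 [ 0.568 -0.374  0.14 ] [221 217 212]
345 212 [ 0.566 -0.349  0.14 ] [222 219 213]
357 240 [ 0.612 -0.364  0.042] [54 55 58]
312 268 [ 0.431 -0.346  0.066] [19 18 19]
312 280 [ 0.429 -0.348  0.035] [13 14 16]
286 277 [ 0.378 -0.314  0.062] [31 30 32]
270 300 [ 0.356 -0.287  0.001] [193 190 190]
303 300 [ 0.386 -0.353  0.012] [160 158 163]
335 290 [ 0.452 -0.395  0.013] [224 221 226]
376 260 [ 0.545 -0.444  0.058] [161  37  35]
241 280 [ 0.33  -0.229  0.047] [124 119 117]
390 180 [ 0.86  -0.333  0.086] [100  87  73]
side cam [0.51931342 0.5286808  0.58474681]
263 178 [ 0.598 -0.329  0.133] [160 156 149]
275 170 [ 0.569 -0.354  0.143] [171 171 163]
250 195 [ 0.631 -0.319  0.088] [78 81 85]
323 203 [ 0.444 -0.326  0.065] [61 61 61]
347 210 [ 0.385 -0.298  0.063] [62 61 59]
354 225 [ 0.36  -0.312  0.008] [159 157 159]
280 186 [ 0.559 -0.425  0.058] [139  59  58]
372 235 [ 0.331 -0.224  0.041] [127 124 117]
360 250 [ 0.373 -0.14   0.06 ] [64 64 61]
```

View pics/crop.png

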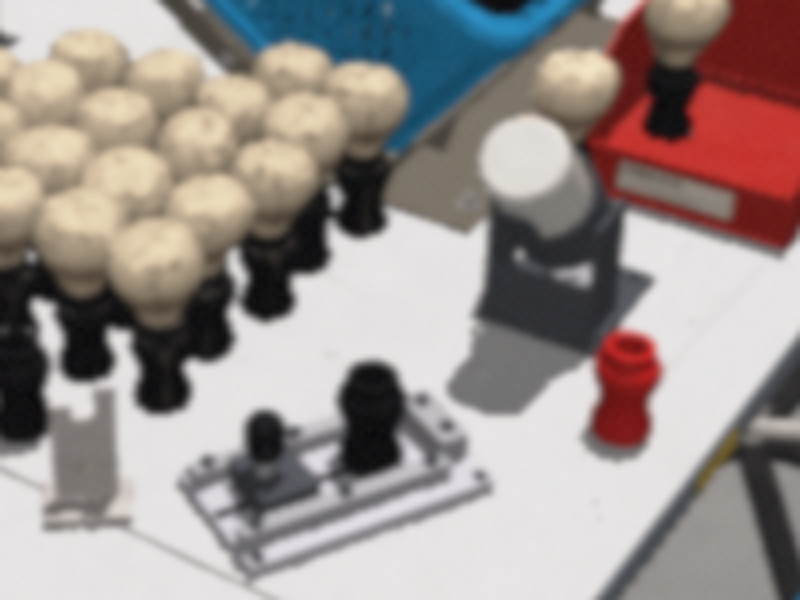

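The crop shows the jaw knob (crop 264,435) to the robot's left of the handle (370,415), with the end stop on the right. The bottle base faces the camera and up (525,155). The tool can only translate and roll, so the bottle has to swing upright within a soft grip. Next I'll estimate the fixture and bottle geometry, and the obstacle heights near the gripper.

Run:
```python
from h import *
z=np.load("scene.npz");c=calibration("scene");im=z['im'].astype(int)
W=pts(z['im'],z['d'],c,0,0,560,420)
v,u=np.mgrid[:420,:560]
reg=(u>260)&(u<345)&(v>255)&(v<315)
dark=im.max(-1)<60
f=reg&(W[...,2]>.004)&(W[...,2]<.018)&(W[...,0]>.3)
Q=W[f][:,:2]; r=cv2.minAreaRect(Q.astype(np.float32)*1000);print("fixture",len(Q),r, cv2.boxPoints(r))
k=reg&dark&(W[...,2]>.058)
l=cv2.connectedComponentsWithStats(k.astype(np.uint8))
for i in range(1,l[0]):
    if l[2][i,4]>8: print("dark top",l[2][i],W[l[1]==i].mean(0).round(4),W[l[1]==i].min(0).round(3),W[l[1]==i].max(0).round(3))
b=(u>335)&(u<375)&(v>195)&(v<235)&(im.min(-1)>90)&(W[...,2]>.07)&(W[...,0]<.66)
base=b&(im.min(-1)>200)
def plane(P):
    m=P.mean(0)
    for _ in range(5):
        U,S,V=np.linalg.svd(P-m);n=V[2];e=(P-m)@n;P=P[abs(e)<2*e.std()+1e-4];m=P.mean(0)
    return m,n*np.sign(n[2]),e.std()
l=cv2.connectedComponentsWithStats(base.astype(np.uint8));i=1+np.argmax(l[2][1:,4]);P=W[l[1]==i]
m,n,e=plane(P);print("base",l[2][i],m.round(4),n.round(3),e, "tilt",np.degrees(np.arccos(n[2])),"az",np.degrees(np.arctan2(-n[1],-n[0])))
# obstacles: max heights in grid from both views
A=[W[(W[...,2]>.02)&(W[...,2]<.5)]]
zz=np.load("side.npz");cc=calibration("side");S=pts(zz['im'],zz['d'],cc,0,0,560,420);A.append(S[(S[...,2]>.02)&(S[...,2]<.5)])
A=np.vstack(A)
for x in np.arange(.28,.76,.04): print(f"{x:.2f}",[int(1000*max([0,*A[(abs(A[:,0]-x)<.02)&(abs(A[:,1]-y)<.02),2]])) for y in np.arange(-.46,.01,.04)])
```

```text
fixture 1049 ((431.3813171386719, -306.025634765625), (232.0130157470703, 153.12960815429688), 64.14666748046875) [[ 311.89282 -377.03387]
 [ 449.69617 -443.80896]
 [ 550.8698  -235.0174 ]
 [ 413.06647 -168.24231]]
dark top [306 261  15  13 127] [ 0.4368 -0.3447  0.064 ] [ 0.423 -0.36   0.058] [ 0.454 -0.329  0.072]
dark top [282 274   9   7  41] [ 0.3765 -0.3138  0.0636] [ 0.37  -0.321  0.058] [ 0.384 -0.306  0.068]
base [341 200  21  18 288] [ 0.5754 -0.3583  0.1482] [-0.631 -0.01   0.775] 0.001740427507864524 tilt 39.15276091607672 az 0.9101319016061167
0.28 [0, 0, 0, 0, 0, 0, 0, 0, 0, 50, 56, 35]
0.32 [0, 0, 0, 0, 0, 81, 83, 0, 0, 0, 0, 0]
0.36 [0, 0, 0, 64, 68, 71, 81, 63, 63, 64, 63, 63]
0.40 [0, 0, 24, 58, 68, 24, 118, 117, 117, 118, 115, 118]
0.44 [0, 0, 54, 72, 58, 0, 119, 119, 119, 119, 119, 120]
0.48 [0, 0, 31, 58, 0, 0, 119, 119, 117, 116, 117, 119]
0.52 [44, 52, 0, 0, 0, 0, 119, 119, 119, 119, 117, 118]
0.56 [62, 63, 155, 158, 0, 0, 119, 117, 119, 118, 119, 119]
0.60 [0, 0, 163, 164, 93, 0, 118, 119, 120, 119, 118, 118]
0.64 [0, 0, 123, 136, 96, 0, 118, 118, 120, 111, 112, 106]
0.68 [0, 0, 0, 95, 0, 166, 196, 224, 250, 281, 307, 337]
0.72 [0, 0, 0, 118, 140, 166, 191, 220, 245, 275, 303, 333]
```

carry_out(rows=[{"xyz":[0,0,-1],"roll":0,"grip":1},{"xyz":[0,0,-1],"roll":0,"grip":1},{"xyz":[0,0,-1],"roll":0,"grip":1},{"xyz":[0,0,-1],"roll":0,"grip":1},{"xyz":[0,0,-1],"roll":0,"grip":1},{"xyz":[0,0,-1],"roll":0,"grip":1},{"xyz":[0,0,-1],"roll":0,"grip":1},{"xyz":[-0.8,-0.9,0],"roll":0,"grip":1},{"xyz":[-0.8,-0.9,0],"roll":0,"grip":1},{"xyz":[-0.8,-0.9,0],"roll":0,"grip":1},{"xyz":[-0.8,-0.9,0],"roll":0,"grip":1},{"xyz":[-0.8,-0.9,0],"roll":0,"grip":1}])

```text
time_s: 1.1
eef_pos: [0.3439, 0.4549, 0.4102]
ee_rot: [-0.731, -3.055, 0.001]
wrist_force: [0.6, -0.1, 0.4]
finger_gap: 0.0931
grip_force: 0.0
```

carry_out(rows=[{"xyz":[-0.8,-0.9,0],"roll":0,"grip":1},{"xyz":[-0.8,-0.9,0],"roll":0,"grip":1},{"xyz":[-0.8,-0.9,0],"roll":0,"grip":1},{"xyz":[-0.8,-0.9,0],"roll":0,"grip":1},{"xyz":[-0.8,-0.9,0],"roll":0,"grip":1},{"xyz":[-0.8,-0.9,0],"roll":0,"grip":1},{"xyz":[-0.8,-0.9,0],"roll":0,"grip":1},{"xyz":[-0.8,-0.9,0],"roll":0,"grip":1},{"xyz":[-0.8,-0.9,0],"roll":0,"grip":1},{"xyz":[-0.8,-0.9,0],"roll":0,"grip":1},{"xyz":[-0.8,-0.9,0],"roll":0,"grip":1},{"xyz":[-0.8,-0.9,0],"roll":0,"grip":1}])

```text
time_s: 2.1
eef_pos: [0.4355, 0.1054, 0.4105]
ee_rot: [-0.731, -3.055, 0.0]
wrist_force: [1.6, 0.7, -0.1]
finger_gap: 0.0928
grip_force: 0.0
```

carry_out(rows=[{"xyz":[-0.4,-1,0],"roll":0,"grip":1},{"xyz":[-0.4,-1,0],"roll":0,"grip":1},{"xyz":[-0.4,-1,0],"roll":0,"grip":1},{"xyz":[-0.4,-1,0],"roll":0,"grip":1},{"xyz":[-0.4,-1,0],"roll":0,"grip":1},{"xyz":[-0.4,-1,0],"roll":0,"grip":1},{"xyz":[-0.4,-1,0],"roll":0,"grip":1},{"xyz":[-0.4,-1,0.6],"roll":0,"grip":1},{"xyz":[-0.4,-1,0.6],"roll":0,"grip":1},{"xyz":[-0.4,-1,0.6],"roll":0,"grip":1},{"xyz":[-0.4,-1,0.6],"roll":0,"grip":1},{"xyz":[-0.4,-1,0.6],"roll":0,"grip":1}])

```text
time_s: 3.1
eef_pos: [0.4062, -0.2162, 0.3348]
ee_rot: [-0.731, -3.055, -0.0]
wrist_force: [-0.5, -0.4, 0.7]
finger_gap: 0.0928
grip_force: 0.0
```

carry_out(rows=[{"xyz":[-0.4,-1,0.6],"roll":0,"grip":1},{"xyz":[-0.4,-1,0.6],"roll":0,"grip":1},{"xyz":[-0.4,-1,0.6],"roll":0,"grip":1},{"xyz":[0,0,0],"roll":0,"grip":-0.2},{"xyz":[0,0,0],"roll":0,"grip":-0.2},{"xyz":[0,0,0],"roll":0,"grip":-0.2}])

```text
time_s: 3.6
eef_pos: [0.3996, -0.2952, 0.2909]
ee_rot: [-0.732, -3.055, -0.0]
wrist_force: [0.3, -0.5, 0.7]
finger_gap: 0.0773
grip_force: 0.0
```

Run:
```python
from h import *
s=read_state();im,d=read_camera("wrist");np.savez("w1",im=im,d=d,T=wristT(s));cv2.imwrite("pics/w1.png",im[...,::-1])
print(s['time_s'],s['eef_pos'].round(4),s['ee_rot'].round(3),s['finger_gap'])
```

```text
3.6 [ 0.3996 -0.2952  0.2909] [-0.732 -3.055 -0.   ] 0.07734323254299584
```

View pics/w1.png

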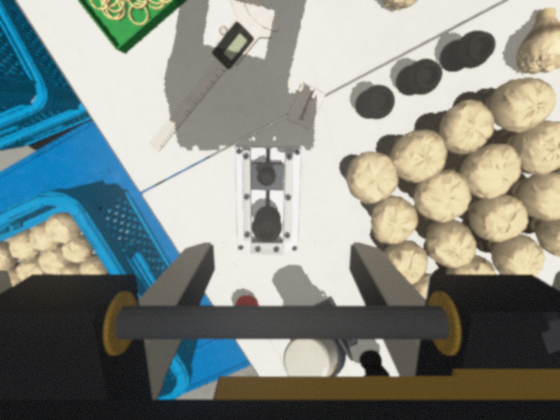

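The wrist view shows the fixture upright in the image (cols 235–300, rows 145–255), with the knob at (266,172), the handle at (266,222) and the bottle base at (310,358). Now I'll measure these precisely.

Run:
```python
from h import *
z=np.load("w1.npz");T=z['T'];c=calibration("wrist");im=z['im'].astype(int);d=z['d']
W=pts(z['im'],d,c,0,0,560,420,T)
v,u=np.mgrid[:420,:560]
def ray(uu,vv,h):
    r=T[:3,:3]@np.array([(uu-c['cx'])/c['fx'],(vv-c['cy'])/c['fy'],1]);return T[:3,3]+r*(h-T[2,3])/r[2]
reg=(u>225)&(u<312)&(v>140)&(v<262)
f=reg&(W[...,2]>.006)&(W[...,2]<.026)
f=cv2.morphologyEx(f.astype(np.uint8),cv2.MORPH_OPEN,np.ones((3,3)))>0
r=cv2.minAreaRect((W[f][:,:2]*1000).astype(np.float32));print("plate",f.sum(),r)
for nm,lo,hi in(("handle",.062,.08),("knob",.055,.08)):
    k=reg&(W[...,2]>lo)&(W[...,2]<hi);k&=(v>200) if nm=="handle" else (v<195)
    P=W[k];print(nm,k.sum(),np.median(P,0).round(4),P.min(0).round(4),P.max(0).round(4), "px",u[k].mean(),v[k].mean(),((P.min(0)+P.max(0))/2).round(4), np.percentile(P[:,2],90))
    (cx,cy),rr=cv2.minEnclosingCircle((P[:,:2]*1000).astype(np.float32));print("circle",cx,cy,rr)
# bottle base
b=(u>275)&(u<350)&(v>330)&(v<380)&(im.min(-1)>110)&(W[...,2]>.1)&(W[...,2]<.19)
P=W[b];print("base",b.sum(),np.percentile(P,[2,50,98],axis=0).round(4))
fx=np.array([-T[0,1]*0,0])
g=reg&(W[...,2]>-.01)&(W[...,2]<.006);print("bench z",np.median(W[g][:,2]))
```

```text
plate 4693 ((420.4981689453125, -331.046875), (90.10133361816406, 153.02032470703125), 61.95059585571289)
handle 317 [ 0.4398 -0.3402  0.0701] [ 0.4252 -0.3572  0.062 ] [ 0.4563 -0.3257  0.0724] px 265.7255520504732 229.5205047318612 [ 0.4407 -0.3415  0.0672] 0.07133790834327507
circle 440.75262451171875 -341.454345703125 16.330984115600586
knob 264 [ 0.3808 -0.3093  0.0659] [ 0.3702 -0.3207  0.0551] [ 0.3923 -0.2989  0.069 ] px 265.719696969697 176.11742424242425 [ 0.3813 -0.3098  0.0621] 0.06760015971981874
circle 381.4114074707031 -309.6028747558594 11.249966621398926
base 1696 [[ 0.5571 -0.3804  0.1192]
 [ 0.5738 -0.3525  0.1461]
 [ 0.6156 -0.3308  0.1591]]
bench z -0.0007177976618035486
```

carry_out(rows=[{"xyz":[0.37,-0.85,0.2],"roll":0.22,"grip":0},{"xyz":[0,0,1],"roll":0,"grip":0},{"xyz":[0,0,1],"roll":0,"grip":0},{"xyz":[0,0,1],"roll":0,"grip":0},{"xyz":[0,0,1],"roll":0,"grip":0},{"xyz":[0,0,1],"roll":0,"grip":0},{"xyz":[0,0,1],"roll":0,"grip":0},{"xyz":[0,0,0],"roll":0,"grip":0}])

```text
time_s: 4.32
eef_pos: [0.3809, -0.3083, 0.1319]
ee_rot: [-0.758, -3.045, -0.004]
wrist_force: [0.4, 1.0, -0.9]
finger_gap: 0.0466
grip_force: 0.0
```

carry_out(rows=[{"xyz":[0,0,1],"roll":0,"grip":0},{"xyz":[0,0,1],"roll":0,"grip":0},{"xyz":[0,0,0.9],"roll":0,"grip":0},{"xyz":[0,0,0],"roll":0,"grip":-1},{"xyz":[0,0,0],"roll":0,"grip":-1},{"xyz":[0,0,0],"roll":0,"grip":-1},{"xyz":[0,0,0],"roll":0,"grip":-1},{"xyz":[0,0,0],"roll":0,"grip":-1}], grip_force=15)

```text
time_s: 4.98
eef_pos: [0.3834, -0.3092, 0.0655]
ee_rot: [0.76, 3.045, 0.005]
wrist_force: [6.8, 14.5, 9.9]
finger_gap: 0.021
grip_force: 15.0
```

carry_out(rows=[{"xyz":[0,0.06,0],"roll":0,"grip":-1},{"xyz":[-0.2,0,0],"roll":0,"grip":-1},{"xyz":[-0.2,0,0],"roll":0,"grip":-1},{"xyz":[-0.2,0,0],"roll":0,"grip":-1},{"xyz":[-0.2,0,0],"roll":0,"grip":-1},{"xyz":[-0.2,0,0],"roll":0,"grip":-1},{"xyz":[-0.2,0,0],"roll":0,"grip":-1},{"xyz":[-0.1,0,0],"roll":0,"grip":-1},{"xyz":[0,0,0],"roll":0,"grip":-1}])

```text
time_s: 5.73
eef_pos: [0.4126, -0.3244, 0.0655]
ee_rot: [0.759, 3.045, -0.0]
wrist_force: [4.4, 4.2, 6.2]
finger_gap: 0.0211
grip_force: 15.0
```

carry_out(rows=[{"xyz":[-0.1,0.02,0],"roll":0,"grip":-1},{"xyz":[-0.1,0,0],"roll":0,"grip":-1},{"xyz":[-0.1,0,0],"roll":0,"grip":-1},{"xyz":[0,0,0],"roll":0,"grip":-1}])

```text
time_s: 6.07
eef_pos: [0.4183, -0.3273, 0.0652]
ee_rot: [0.76, 3.048, -0.0]
wrist_force: [-6.8, 4.7, 10.2]
finger_gap: 0.0207
grip_force: 15.0
```

carry_out(rows=[{"xyz":[-0.06,0,0],"roll":0,"grip":-1},{"xyz":[-0.04,0,0],"roll":0,"grip":-1},{"xyz":[0,0,0],"roll":0,"grip":-1}])

```text
time_s: 6.32
eef_pos: [0.4197, -0.3281, 0.0649]
ee_rot: [-0.76, -3.047, -0.001]
wrist_force: [-11.9, 8.5, 10.2]
finger_gap: 0.0212
grip_force: 15.0
```

carry_out(rows=[{"xyz":[-0.08,0,0],"roll":0,"grip":-1},{"xyz":[0,0,0],"roll":0,"grip":-1},{"xyz":[0,0,0],"roll":0,"grip":-1}])

```text
time_s: 6.57
eef_pos: [0.4212, -0.3289, 0.0646]
ee_rot: [-0.76, -3.046, -0.001]
wrist_force: [-13.1, 8.5, 9.1]
finger_gap: 0.0209
grip_force: 15.0
```

Run:
```python
from h import *
im,d=read_camera("scene");c=calibration("scene")
cv2.imwrite("pics/s2.png",cv2.resize(im[240:330,240:370,::-1],None,fx=6,fy=6,interpolation=2))
```

```text
(no output)
```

View pics/s2.png

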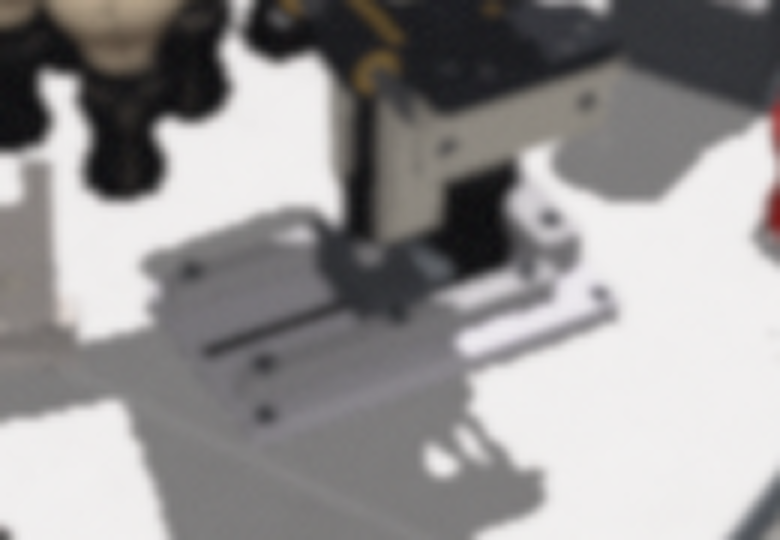

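The crop shows the handle upright against the end stop with the jaw behind it. I'll release, rise and verify from above.

carry_out(rows=[{"xyz":[0,0,0],"roll":0,"grip":0.1},{"xyz":[0,0,0],"roll":0,"grip":0.1},{"xyz":[0,0,-0.6],"roll":0,"grip":0.1},{"xyz":[0,0,-1],"roll":0,"grip":0.1},{"xyz":[0,0,-1],"roll":0,"grip":1},{"xyz":[0,0,-1],"roll":0,"grip":1},{"xyz":[0,0,-1],"roll":0,"grip":1},{"xyz":[0,0,-1],"roll":0,"grip":1},{"xyz":[0,0,-1],"roll":0,"grip":1},{"xyz":[0,0,-1],"roll":0,"grip":1},{"xyz":[0,0,-0.5],"roll":0,"grip":1},{"xyz":[0,0,0],"roll":0,"grip":1}])

```text
time_s: 7.62
eef_pos: [0.4226, -0.3298, 0.2692]
ee_rot: [0.759, 3.044, -0.004]
wrist_force: [-0.2, 0.4, -0.3]
finger_gap: 0.0923
grip_force: 0.0
```

```bash
cat > meas.py <<'E'
from h import *
import sys
s=read_state();T=wristT(s);im,d=read_camera("wrist");c=calibration("wrist");np.savez(sys.argv[1],im=im,d=d,T=T)
cv2.imwrite(f"pics/{sys.argv[1]}.png",im[...,::-1])
W=pts(im,d,c,0,0,560,420,T);v,u=np.mgrid[:420,:560]
print(s['time_s'],s['eef_pos'].round(4),s['ee_rot'].round(3))
X=np.array([.8825,-.470]);Y=np.array([.470,.8825]);O=np.array([.4291,-.3350])
F=np.stack([(W[...,:2]-O)@X,(W[...,:2]-O)@Y],-1)*1000
near=(abs(F[...,0])<75)&(abs(F[...,1])<20)&(im.max(-1)<110)
f=(W[...,2]>.006)&(W[...,2]<.026)&(abs(F[...,0])<95)&(abs(F[...,1])<60)
print("plate",cv2.minAreaRect((W[f][:,:2]*1000).astype(np.float32)))
for nm,lo,a,b in(("handle",.065,6,60),("knob",.06,-60,5)):
    P=W[near&(W[...,2]>lo)&(W[...,2]<.08)&(F[...,0]>a)&(F[...,0]<b)];(x,y),r=cv2.minEnclosingCircle((P[:,:2]*1000).astype(np.float32))
    q=np.array([x,y])/1000;print(nm,q.round(4),r,"fixture",((q-O)@X).round(4),((q-O)@Y).round(4),"z90",np.percentile(P[:,2],90).round(4),len(P))
E
python3 meas.py w2
```

```text
7.6167 [ 0.4226 -0.3298  0.2692] [ 0.759  3.044 -0.004]
plate ((421.0579833984375, -331.1965026855469), (90.05484008789062, 153.6258087158203), 61.874305725097656)
handle [ 0.4541 -0.3459] 14.883770942687988 fixture 0.0272 0.0022 z90 0.0714 297
knob [ 0.4157 -0.3284] 11.49655818939209 fixture -0.0149 -0.0005 z90 0.0674 279
```

View pics/w2.png

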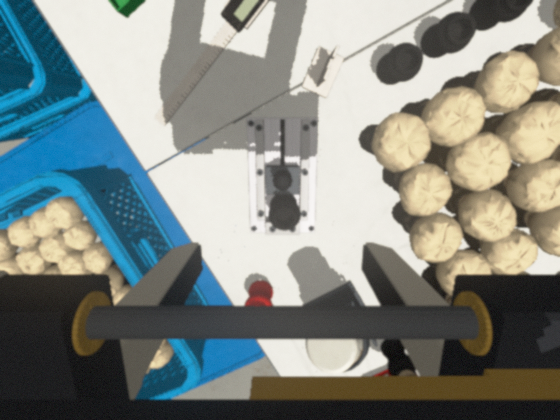

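The view from above shows the handle (285,208) at the stop with the knob behind it at (282,180). The knob has travelled about 39 mm by this measure, so the pinch slipped a little. I'll find the stop's face to judge the remaining gap.

Run:
```python
from h import *
c=calibration("wrist")
X=np.array([.8825,-.470]);Y=np.array([.470,.8825]);O=np.array([.4291,-.3350])
for n in("w1","w2"):
    z=np.load(n+".npz");im=z['im'];W=pts(im,z['d'],c,0,0,560,420,z['T'])
    F=np.stack([(W[...,:2]-O)@X,(W[...,:2]-O)@Y],-1)*1000;Z=W[...,2]*1000
    m=im.max(-1)
    for nm,k in(("stop",(Z>25)&(Z<33)&(F[...,0]>35)&(F[...,0]<80)&(abs(F[...,1])<40)&(m>90)),("rails",(Z>18)&(Z<25)&(abs(F[...,0])<90)&(abs(F[...,1])<45)&(m>90)),("plate",(Z>6)&(Z<14)&(abs(F[...,0])<95)&(abs(F[...,1])<55)),("jaw",(Z>24)&(Z<34)&(F[...,0]>-75)&(F[...,0]<5)&(abs(F[...,1])<22)&(m<130))):
        print(n,nm,k.sum(),np.percentile(F[k],[1,5,50,95,99],axis=0).round(1).tolist())
    for zz in range(30,74,6):
        k=(abs(Z-zz)<3)&(F[...,0]>-5)&(F[...,0]<60)&(abs(F[...,1])<24)&(m<110)
        if k.sum()>5: print(zz,k.sum(),F[k].min(0).round(1),F[k].max(0).round(1))
```

```text
w1 stop 399 [[36.3, -29.4], [39.4, -22.3], [53.1, -1.0], [62.1, 21.4], [62.8, 28.4]]
w1 rails 1463 [[-83.2, -34.1], [-78.3, -33.4], [-22.6, -8.7], [42.2, 32.4], [46.2, 33.2]]
w1 plate 3012 [[-85.3, -44.9], [-83.1, -43.1], [-17.6, 2.0], [58.6, 42.3], [65.5, 44.0]]
w1 jaw 526 [[-65.3, -21.3], [-64.9, -20.0], [-48.5, -0.1], [-0.6, 17.3], [2.3, 18.7]]
30 23 [ -0.8 -13.6] [56.7 13.2]
54 151 [ -4.5 -14.1] [28.3 18.2]
60 224 [ -4.8 -17.7] [29.3 18.3]
66 62 [ -2.6 -14.7] [27.6 14.6]
72 225 [ -1. -13.] [27.2 14.6]
w2 stop 293 [[36.0, -29.2], [42.9, -22.7], [57.6, -5.6], [63.2, 22.1], [63.6, 28.5]]
w2 rails 1661 [[-82.6, -34.1], [-78.6, -33.2], [-23.7, -16.8], [37.6, 32.4], [44.5, 33.3]]
w2 plate 3924 [[-85.7, -44.7], [-82.1, -42.8], [-41.1, -1.4], [58.0, 42.1], [65.7, 43.9]]
w2 jaw 550 [[-27.0, -21.5], [-26.8, -20.3], [-14.5, 0.4], [4.4, 19.7], [4.9, 20.6]]
30 113 [ -4.6 -14.7] [56.5 14. ]
54 181 [  7.7 -14.6] [37.1 21.4]
60 253 [ -4.3 -16. ] [42.5 20.1]
66 75 [ 12.1 -13.3] [40.  16.1]
72 255 [ 12.5 -11.9] [39.7 16.1]
```

The rails' start measures about -82.5 where it should be -80, so my origin is off by about 2.5 to 3 mm. Corrected, the jaw is at about 42 and the handle at about 30, which is consistent with being nipped. I'll confirm with a straight push from behind using shut fingers.

carry_out(rows=[{"xyz":[0.85,-0.04,0.5],"roll":0,"grip":-1},{"xyz":[0.85,-0.04,0.5],"roll":0,"grip":-1},{"xyz":[0,0,0.6],"roll":0,"grip":-1},{"xyz":[0,0,0.6],"roll":0,"grip":-1},{"xyz":[0,0,0.7],"roll":0,"grip":-1},{"xyz":[0,0,0.7],"roll":0,"grip":-1},{"xyz":[0,0,0.7],"roll":0,"grip":-1},{"xyz":[0,0,0.7],"roll":0,"grip":-1},{"xyz":[0,0,0.7],"roll":0,"grip":-1},{"xyz":[0,0,0.7],"roll":0,"grip":-1},{"xyz":[0,0,0.8],"roll":0,"grip":-1},{"xyz":[0,0,0.9],"roll":0,"grip":-1}])

```text
time_s: 8.67
eef_pos: [0.3832, -0.3108, 0.061]
ee_rot: [-0.76, -3.047, -0.001]
wrist_force: [0.4, -0.0, -0.6]
finger_gap: 0.0173
grip_force: 0.0
```

carry_out(rows=[{"xyz":[-0.2,0,0],"roll":0,"grip":-1},{"xyz":[-0.2,0,0],"roll":0,"grip":-1},{"xyz":[-0.2,0,0],"roll":0,"grip":-1},{"xyz":[0,0,0],"roll":0,"grip":-1}])

```text
time_s: 9.0
eef_pos: [0.3978, -0.3188, 0.0641]
ee_rot: [0.76, 3.047, -0.001]
wrist_force: [-0.1, -0.2, 0.2]
finger_gap: 0.0006
grip_force: 0.0
```

carry_out(rows=[{"xyz":[-0.08,0,0],"roll":0,"grip":-1},{"xyz":[-0.08,0,0],"roll":0,"grip":-1},{"xyz":[-0.04,0,0],"roll":0,"grip":-1},{"xyz":[0,0,0],"roll":0,"grip":-1}])

```text
time_s: 9.33
eef_pos: [0.3993, -0.3196, 0.0639]
ee_rot: [-0.759, -3.043, -0.002]
wrist_force: [-25.5, 14.6, 17.3]
finger_gap: 0.0007
grip_force: 14.7
```

carry_out(rows=[{"xyz":[-0.06,0,0],"roll":0,"grip":-1},{"xyz":[0,0,0],"roll":0,"grip":-1}])

```text
time_s: 9.5
eef_pos: [0.3997, -0.3198, 0.0639]
ee_rot: [-0.758, -3.04, -0.003]
wrist_force: [-36.4, 21.0, 25.4]
finger_gap: 0.0003
grip_force: 20.8
```

Stalls at 42 N with no travel, so it is nipped. I'll back off and go look at the bottle.

carry_out(rows=[{"xyz":[0.3,0,0],"roll":0,"grip":-1},{"xyz":[0.1,0,-1],"roll":0,"grip":-1},{"xyz":[0,0,-1],"roll":0,"grip":0},{"xyz":[0,0,-1],"roll":0,"grip":1},{"xyz":[0,0,-1],"roll":0,"grip":1},{"xyz":[0,0,-1],"roll":0,"grip":1},{"xyz":[0,0,-1],"roll":0,"grip":1},{"xyz":[0,0,-1],"roll":0,"grip":1},{"xyz":[-0.9,-0.1,-1],"roll":0,"grip":1},{"xyz":[-0.9,-0.1,-1],"roll":0,"grip":1},{"xyz":[-0.9,-0.1,0],"roll":0,"grip":1}])

```text
time_s: 10.42
eef_pos: [0.4512, -0.3559, 0.2949]
ee_rot: [0.759, 3.041, -0.006]
wrist_force: [-0.3, 0.3, 0.7]
finger_gap: 0.0559
grip_force: 0.0
```

carry_out(rows=[{"xyz":[0,0,0],"roll":-1,"grip":1},{"xyz":[0,0,0],"roll":-1,"grip":1},{"xyz":[0,0,0],"roll":-1,"grip":1},{"xyz":[0,0,0],"roll":-1,"grip":1},{"xyz":[0,0,0],"roll":-1,"grip":1},{"xyz":[0,0,0],"roll":-0.61,"grip":1},{"xyz":[0,0,0],"roll":0,"grip":1}])

```text
time_s: 11.0
eef_pos: [0.4498, -0.3549, 0.2891]
ee_rot: [-0.005, 3.141, -0.001]
wrist_force: [-0.7, -0.2, 0.6]
finger_gap: 0.0925
grip_force: 0.0
```

```bash
python3 meas.py w3
cat > bot.py <<'E'
from h import *
import sys
z=np.load(sys.argv[1]+".npz");im=z['im'].astype(int);c=calibration("wrist");W=pts(z['im'],z['d'],c,0,0,560,420,z['T'])
k=(W[...,2]>.1)&(W[...,2]<.18)&(W[...,0]>.53)&(W[...,0]<.66)&(abs(W[...,1]+.357)<.04)&(im.min(-1)>100)
P=W[k];v,u=np.nonzero(k);print(len(P),"px",u.min(),u.max(),v.min(),v.max())
best=None;rng=np.random.default_rng(0)
for _ in range(400):
    a=P[rng.choice(len(P),3)];n=np.cross(a[1]-a[0],a[2]-a[0])
    if np.linalg.norm(n)<1e-5: continue
    n/=np.linalg.norm(n);n*=np.sign(n[2])
    if abs(n[2]-.77)>.12 or n[0]>0: continue
    q=abs((P-a[0])@n)<.002
    if best is None or q.sum()>best.sum(): best=q
B=P[best];m=B.mean(0);n=np.linalg.svd(B-m)[2][2];n*=np.sign(n[2])
e1=np.cross(n,[0,0,1]);e1/=np.linalg.norm(e1);e2=np.cross(n,e1)
q=np.c_[(B-m)@e1,(B-m)@e2];lo,hi=np.percentile(q,[.7,99.3],axis=0);ctr=m+(lo+hi)/2@np.array([e1,e2])
print("base n",n.round(3),"tilt",np.degrees(np.arccos(n[2])).round(1),"az",np.degrees(np.arctan2(-n[1],-n[0])).round(1),"extent",(hi-lo).round(4),"ctr",ctr.round(4),"cnt",len(B))
S=P[(P-m)@n<-.006];print("side pts y",np.percentile(S[:,1],[1,50,99]).round(4),len(S))
E
python3 bot.py w3
```

```text
11.0 [ 0.4498 -0.3549  0.2891] [-5.000e-03  3.141e+00 -1.000e-03]
plate ((421.235595703125, -331.23291015625), (90.15037536621094, 153.8417205810547), 61.9254264831543)
handle [ 0.4545 -0.3459] 14.76201343536377 fixture 0.0275 0.0024 z90 0.0715 289
knob [ 0.4158 -0.3285] 11.43039321899414 fixture -0.0147 -0.0005 z90 0.0674 266
582 px 260 302 291 348
base n [-0.605 -0.02   0.796] tilt 37.3 az 1.9 extent [0.0421 0.0508] ctr [ 0.5748 -0.3567  0.1476] cnt 460
side pts y [-0.3781 -0.3556 -0.3356] 74
```

View pics/w3.png

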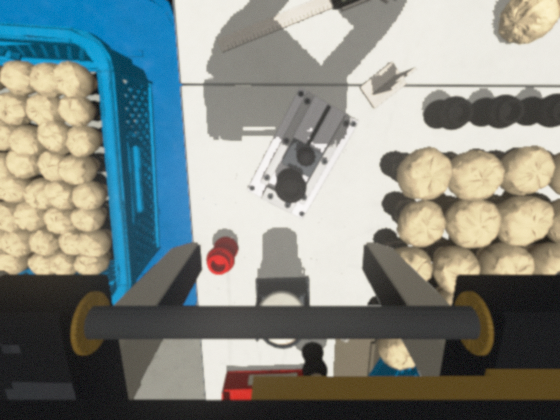

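The wrist view shows the rest squared to the tool axes: its edges are at cols 257 and 309, so its yaw is about 0. The bar covers the bottle partly, at (283,300). Both views agree on the base centre at (0.575,-0.357,0.148), so I'll grip 25 mm from the base.

carry_out(rows=[{"xyz":[-0.95,0,0],"roll":0,"grip":1},{"xyz":[-0.95,0,0],"roll":0,"grip":1},{"xyz":[-0.95,0,0],"roll":0,"grip":1},{"xyz":[-0.95,0,0],"roll":0,"grip":1},{"xyz":[-0.95,-0.08,0],"roll":0,"grip":1},{"xyz":[-0.9,0,0],"roll":0,"grip":1},{"xyz":[0,0,1],"roll":0,"grip":1},{"xyz":[0,0,1],"roll":0,"grip":1},{"xyz":[0,0,0],"roll":0,"grip":1}])

```text
time_s: 11.8
eef_pos: [0.5903, -0.356, 0.233]
ee_rot: [-0.002, -3.136, -0.005]
wrist_force: [-0.8, 0.9, -1.5]
finger_gap: 0.0927
grip_force: 0.0
```

Run:
```python
from h import *
s=read_state();print(s['eef_pos'].round(4))
im,d=read_camera("side");c=calibration("side");W=pts(im,d,c,0,0,560,420)
cv2.imwrite("pics/side3.png",cv2.resize(im[100:240,200:340,::-1],None,fx=4,fy=4,interpolation=2))
k=(W[...,2]>.1)&(W[...,2]<.18)&(W[...,0]>.53)&(W[...,0]<.63)&(W[...,1]>-.42)&(W[...,1]<-.30)&(im.min(-1)>90)
P=W[k];print(len(P),np.percentile(P,[2,50,98],axis=0).round(3))
# upper silhouette / axis in xz: fit direction
m=P.mean(0);print(m.round(3),np.linalg.svd(P-m)[2][0].round(3))
```

```text
[ 0.5903 -0.356   0.233 ]
537 [[ 0.562 -0.369  0.104]
 [ 0.593 -0.333  0.135]
 [ 0.626 -0.325  0.16 ]]
[ 0.593 -0.337  0.134] [-0.734 -0.337  0.589]
```

View pics/side3.png

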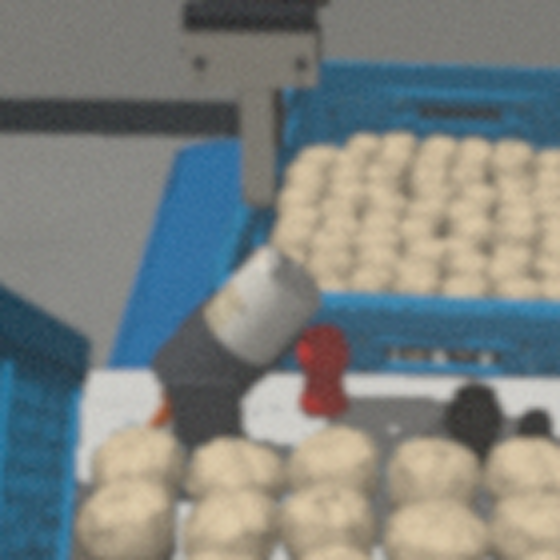

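The side crop shows the finger directly above the bottle's exposed part (265,250), with room on both sides. I'll descend.

carry_out(rows=[{"xyz":[0,0,0.9],"roll":0,"grip":1},{"xyz":[0,0,0.9],"roll":0,"grip":1},{"xyz":[0,0,0.9],"roll":0,"grip":1},{"xyz":[0,0,0.9],"roll":0,"grip":1},{"xyz":[0,0,0.4],"roll":0,"grip":1},{"xyz":[0,0,0],"roll":0,"grip":1},{"xyz":[0,0,0],"roll":0,"grip":1}])

```text
time_s: 12.43
eef_pos: [0.5912, -0.3571, 0.1399]
ee_rot: [0.0, 3.141, -0.001]
wrist_force: [0.2, 0.5, 0.3]
finger_gap: 0.093
grip_force: 0.0
```

carry_out(rows=[{"xyz":[0,0,0],"roll":0,"grip":-1},{"xyz":[0,0,0],"roll":0,"grip":-1},{"xyz":[0,0,0],"roll":0,"grip":-1},{"xyz":[0,0,0],"roll":0,"grip":-1},{"xyz":[0,0,0],"roll":0,"grip":-1},{"xyz":[0,0,0],"roll":0,"grip":-1},{"xyz":[0,0,0],"roll":0,"grip":-1},{"xyz":[0,0,0],"roll":0,"grip":-1},{"xyz":[0,0,0],"roll":0,"grip":-1},{"xyz":[0,0,0],"roll":0,"grip":-1}], grip_force=20)

```text
time_s: 13.27
eef_pos: [0.591, -0.3566, 0.1382]
ee_rot: [-0.001, 3.142, 0.0]
wrist_force: [-0.2, 1.4, 2.7]
finger_gap: 0.0532
grip_force: 19.9
```

carry_out(rows=[{"xyz":[0.2,0,-0.24],"roll":0,"grip":-1},{"xyz":[0.4,0,-0.48],"roll":0,"grip":-1},{"xyz":[0.4,0,-0.48],"roll":0,"grip":-1}])

```text
time_s: 13.52
eef_pos: [0.5653, -0.3566, 0.168]
ee_rot: [0.001, -3.14, -0.001]
wrist_force: [0.2, -1.0, -1.8]
finger_gap: 0.0533
grip_force: 19.8
```

carry_out(rows=[{"xyz":[0.4,0,-0.48],"roll":0,"grip":-1},{"xyz":[0.4,0,-0.48],"roll":0,"grip":-1},{"xyz":[0.4,0,-0.48],"roll":0,"grip":-1},{"xyz":[0.4,0,-0.48],"roll":0,"grip":-1},{"xyz":[0.4,0,-0.48],"roll":0,"grip":-1},{"xyz":[0.4,0,-0.48],"roll":0,"grip":-1},{"xyz":[0.2,0,-0.5],"roll":0,"grip":-1},{"xyz":[0,0,0],"roll":0,"grip":-1},{"xyz":[0,0,0],"roll":0,"grip":-1}])

```text
time_s: 14.27
eef_pos: [0.501, -0.357, 0.2535]
ee_rot: [-0.0, 3.14, -0.001]
wrist_force: [-0.1, 0.3, -3.2]
finger_gap: 0.0529
grip_force: 19.8
```

Run:
```python
from h import *
s=read_state();print(s['time_s'],s['eef_pos'].round(4),s['wrist_force'].round(2),s['torque'].round(3),s['finger_gap'])
im,d=read_camera("side");cv2.imwrite("pics/side4.png",cv2.resize(im[60:240,200:380,::-1],None,fx=3,fy=3,interpolation=2))
```

```text
14.2667 [ 0.501  -0.357   0.2535] [-0.14  0.27 -3.21] [0.014 0.068 0.008] 0.052863215334771674
```

View pics/side4.png

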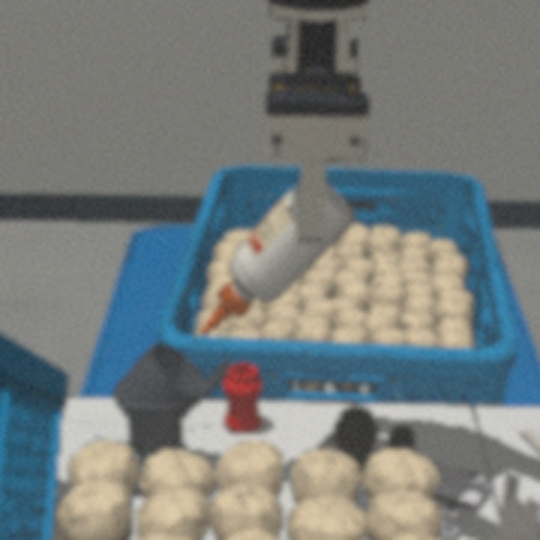

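The side crop shows the bottle drawn clear, still tilted about 40° with the nozzle at (205,330). I'll move away from the rest, then ease the grip stepwise so that the nose swings down.

carry_out(rows=[{"xyz":[0.5,0,-0.7],"roll":0,"grip":-1},{"xyz":[0.7,0,-0.7],"roll":0,"grip":-1},{"xyz":[0,0,0],"roll":0,"grip":-1},{"xyz":[0,0,0],"roll":0,"grip":-1}])

```text
time_s: 14.65
eef_pos: [0.4711, -0.3569, 0.2876]
ee_rot: [-0.0, 3.141, -0.001]
wrist_force: [0.3, 0.0, -2.3]
finger_gap: 0.0529
grip_force: 19.8
```

carry_out(rows=[{"xyz":[0,0,0],"roll":0,"grip":-1},{"xyz":[0,0,0],"roll":0,"grip":-1},{"xyz":[0,0,0],"roll":0,"grip":-1}], grip_force=10)

```text
time_s: 14.9
eef_pos: [0.4713, -0.3566, 0.2863]
ee_rot: [0.002, -3.14, -0.002]
wrist_force: [0.1, 0.2, -1.6]
finger_gap: 0.0533
grip_force: 9.9
```

```bash
cat > ang.py <<'E'
from h import *
# bottle axis from light/orange pixels above the bench in scene+side depth, near the tool
s=read_state();e=s['eef_pos'];print(s['time_s'].round(2),e.round(4),"F",s['wrist_force'].round(2),"T",s['torque'].round(3),"gap",s['finger_gap'].round(4),"grip",s['grip_force'].round(1))
for n in("side","scene"):
    im,d=read_camera(n);c=calibration(n);W=pts(im,d,c,0,0,560,420)
    hsv=cv2.cvtColor(im,cv2.COLOR_RGB2HSV).astype(int)
    near=(abs(W[...,1]-e[1])<.05)&(abs(W[...,0]-e[0]-.03)<.13)&(W[...,2]<e[2]+.06)&(W[...,2]>e[2]-.19)
    org=near&((hsv[...,0]<18)|(hsv[...,0]>172))&(hsv[...,1]>120)&(hsv[...,2]>70)&(W[...,2]<e[2]-.05)&(W[...,2]>.075)
    P=W[org]
    if len(P)<6: print(n,"few orange",len(P));continue
    i=P[:,2].argsort();lo=P[i[:max(4,len(P)//8)]];m=np.median(lo,0)
    print(n,len(P),"tip",m.round(4),"zmin",P[:,2].min().round(4),"rel grip",(m-e).round(4),"tilt",np.degrees(np.arctan2(m[0]-e[0],e[2]-.009-m[2])).round(1))
    np.savez("last_"+n,im=im,d=d)
E
python3 ang.py
```

```text
Traceback (most recent call last):
  File "ang.py", line 3, in <module>
    s=read_state();e=s['eef_pos'];print(s['time_s'].round(2),e.round(4),"F",s['wrist_force'].round(2),"T",s['torque'].round(3),"gap",s['finger_gap'].round(4),"grip",s['grip_force'].round(1))
                                        ^^^^^^^^^^^^^^^^^
AttributeError: 'float' object has no attribute 'round'
```

```bash
sed -i "s/s\['time_s'\].round(2)/round(s['time_s'],2)/;s/s\['finger_gap'\].round(4)/s['finger_gap']/;s/s\['grip_force'\].round(1)/s['grip_force']/" ang.py; python3 ang.py
```

```text
14.9 [ 0.4713 -0.3566  0.2863] F [ 0.12  0.17 -1.55] T [-0.002  0.02  -0.019] gap 0.0533025961849286 grip 9.921753177695791
side 63 tip [ 0.5462 -0.3476  0.1795] zmin 0.1758 rel grip [ 0.0749  0.009  -0.1068] tilt 37.5
scene few orange 4
```

carry_out(rows=[{"xyz":[0,0,0],"roll":0,"grip":-1},{"xyz":[0,0,0],"roll":0,"grip":-1},{"xyz":[0,0,0],"roll":0,"grip":-1}], grip_force=6.5)

```text
time_s: 15.25
eef_pos: [0.471, -0.3568, 0.2875]
ee_rot: [0.001, -3.142, -0.0]
wrist_force: [0.2, -1.1, -1.7]
finger_gap: 0.0528
grip_force: 6.5
```

```bash
python3 ang.py
```

```text
15.25 [ 0.471  -0.3568  0.2875] F [ 0.21 -1.11 -1.73] T [ 0.091 -0.019  0.026] gap 0.05278395071392148 grip 6.491013079066761
side 54 tip [ 0.5263 -0.3502  0.1692] zmin 0.1658 rel grip [ 0.0553  0.0066 -0.1183] tilt 26.8
scene 27 tip [ 0.5242 -0.3589  0.1648] zmin 0.1616 rel grip [ 0.0532 -0.0021 -0.1228] tilt 25.1
```

carry_out(rows=[{"xyz":[0,0,0],"roll":0,"grip":-1},{"xyz":[0,0,0],"roll":0,"grip":-1},{"xyz":[0,0,0],"roll":0,"grip":-1}], grip_force=5)

```text
time_s: 15.6
eef_pos: [0.4709, -0.3568, 0.2877]
ee_rot: [-0.001, 3.142, -0.0]
wrist_force: [-0.3, 0.7, -1.5]
finger_gap: 0.0527
grip_force: 5.0
```

```bash
python3 ang.py
```

```text
15.6 [ 0.4709 -0.3568  0.2877] F [-0.34  0.69 -1.49] T [ 0.046  0.009 -0.018] gap 0.05270078822351121 grip 4.99147480353713
side 55 tip [ 0.5263 -0.3498  0.1705] zmin 0.1636 rel grip [ 0.0554  0.007  -0.1172] tilt 27.1
scene 26 tip [ 0.5221 -0.3601  0.1674] zmin 0.1637 rel grip [ 0.0512 -0.0032 -0.1202] tilt 24.7
```

It is swinging as intended: about 25° now, with weight about 1.6 N.

carry_out(rows=[{"xyz":[0,0,0],"roll":0,"grip":-1},{"xyz":[0,0,0],"roll":0,"grip":-1},{"xyz":[0,0,0],"roll":0,"grip":-1}], grip_force=4)

```text
time_s: 15.95
eef_pos: [0.4709, -0.3568, 0.2876]
ee_rot: [-0.001, 3.142, 0.0]
wrist_force: [-0.3, -0.4, -1.9]
finger_gap: 0.053
grip_force: 4.0
```

```bash
python3 ang.py
```

```text
15.95 [ 0.4709 -0.3568  0.2876] F [-0.35 -0.43 -1.86] T [-0.026  0.021 -0.032] gap 0.05299120408770831 grip 3.993873751605861
side 49 tip [ 0.5137 -0.3513  0.1643] zmin 0.1592 rel grip [ 0.0427  0.0055 -0.1233] tilt 20.5
scene 47 tip [ 0.5129 -0.3607  0.1584] zmin 0.1578 rel grip [ 0.042  -0.0039 -0.1293] tilt 19.2
```

carry_out(rows=[{"xyz":[0,0,0],"roll":0,"grip":-1},{"xyz":[0,0,0],"roll":0,"grip":-1},{"xyz":[0,0,0],"roll":0,"grip":-1}], grip_force=3)

```text
time_s: 16.3
eef_pos: [0.4709, -0.3568, 0.2876]
ee_rot: [0.001, -3.142, 0.0]
wrist_force: [-0.1, -0.1, -1.1]
finger_gap: 0.053
grip_force: 3.0
```

```bash
python3 ang.py
```

```text
16.3 [ 0.4709 -0.3568  0.2876] F [-0.11 -0.14 -1.07] T [0.071 0.021 0.03 ] gap 0.053048271547348896 grip 2.993789864704013
side 42 tip [ 0.5086 -0.3493  0.1686] zmin 0.1623 rel grip [ 0.0377  0.0075 -0.119 ] tilt 18.9
scene 54 tip [ 0.5066 -0.3612  0.1592] zmin 0.1567 rel grip [ 0.0357 -0.0043 -0.1285] tilt 16.6
```

16–17° remain at the minimum grip. I'll back off slowly, then jerk forward with a soft stop so that inertia swings the nose under the pads.

carry_out(rows=[{"xyz":[0.1,0,0],"roll":0,"grip":-1},{"xyz":[0.2,0,0],"roll":0,"grip":-1},{"xyz":[0.3,0,0],"roll":0,"grip":-1},{"xyz":[0.3,0,0],"roll":0,"grip":-1},{"xyz":[0.3,0,0],"roll":0,"grip":-1},{"xyz":[0.2,0,0],"roll":0,"grip":-1},{"xyz":[0.1,0,0],"roll":0,"grip":-1},{"xyz":[-0.6,0,0],"roll":0,"grip":-1},{"xyz":[-0.45,0,0],"roll":0,"grip":-1},{"xyz":[-0.3,0,0],"roll":0,"grip":-1},{"xyz":[-0.15,0,0],"roll":0,"grip":-1},{"xyz":[0,0,0],"roll":0,"grip":-1}])

```text
time_s: 17.4
eef_pos: [0.4717, -0.3567, 0.2872]
ee_rot: [0.002, -3.141, -0.001]
wrist_force: [-0.3, -1.0, -1.8]
finger_gap: 0.0531
grip_force: 3.0
```

```bash
python3 ang.py
```

```text
17.4 [ 0.4717 -0.3567  0.2872] F [-0.3  -0.97 -1.79] T [ 0.053 -0.029  0.02 ] gap 0.05305302257799844 grip 2.9949183762073517
side 47 tip [ 0.4834 -0.3507  0.16  ] zmin 0.1552 rel grip [ 0.0117  0.006  -0.1272] tilt 5.7
scene 81 tip [ 0.4784 -0.3604  0.1566] zmin 0.1503 rel grip [ 0.0067 -0.0037 -0.1305] tilt 3.2
```

About 4° now. I'll do a proper axis fit from the silhouette mid-lines in both views.

```bash
cat > axis.py <<'E'
from h import *
s=read_state();e=s['eef_pos'];A=[];b=[];print(round(s['time_s'],2),e.round(4))
# silhouette mid-lines in both views -> planes through camera; intersect at given heights (rays across two views)
L={}
for n in("side","scene"):
    im,d=read_camera(n);c=calibration(n);W=pts(im,d,c,0,0,560,420)
    m=(abs(W[...,1]-e[1])<.045)&(abs(W[...,0]-e[0])<.05)&(W[...,2]<e[2]-.02)&(W[...,2]>e[2]-.135)
    l=cv2.connectedComponentsWithStats(m.astype(np.uint8));m=l[1]==1+np.argmax(l[2][1:,4])
    q=[]
    for r in np.unique(np.nonzero(m)[0])[1:]:
        k=np.nonzero(m[r])[0]; q.append((r,(k.min()+k.max())/2,k.max()-k.min()+1))
    q=np.array(q);p=np.polyfit(q[:,0],q[:,1],1);res=q[:,1]-np.polyval(p,q[:,0]);g=abs(res)<1.5;p=np.polyfit(q[g,0],q[g,1],1)
    print(n,"rows",q[0,0],q[-1,0],"widths",q[::4,2].astype(int).tolist(),"slope",p.round(3),"rms",res.std().round(2),"tiprow",q[-1,0])
    # plane: u - p0 v - p1 =0 -> normal in cam coords
    nc=np.array([1/c['fx']**-1,0,0])*0+np.array([c['fx'],-p[0]*c['fy'],c['cx']-p[0]*c['cy']-p[1]])
    nw=c['R'].T@nc;off=nc@c['t'];L[n]=(nw,off)
(n1,o1),(n2,o2)=L['side'],L['scene']
ax=np.cross(n1,n2);ax/=np.linalg.norm(ax);ax*=-np.sign(ax[2])
f=lambda z:np.append(np.linalg.solve([n1[:2],n2[:2]],[-o1-n1[2]*z,-o2-n2[2]*z]),z)
print("axis",ax.round(4),"tilt",np.degrees(np.arccos(-ax[2])).round(2),"tilt x,y",np.degrees(ax[:2]).round(2));
for dz in(-.01,-.06,-.13,-.145): print(dz,f(e[2]+dz).round(4),(f(e[2]+dz)-e)[:2].round(4))
E
python3 axis.py
```

```text
17.5 [ 0.4709 -0.3567  0.2874]
side rows 125.0 167.0 widths [24, 23, 23, 22, 23, 22, 18, 11, 12, 5, 4] slope [-1.45000e-01  3.33541e+02] rms 0.4 tiprow 167.0
scene rows 185.0 226.0 widths [27, 27, 27, 26, 26, 24, 21, 14, 13, 6, 5] slope [-7.00000e-03  3.31237e+02] rms 0.23 tiprow 226.0
axis [ 0.0886  0.0059 -0.996 ] tilt 5.1 tilt x,y [5.08 0.34]
-0.01 [ 0.4709 -0.3572  0.2774] [-0.     -0.0004]
-0.06 [ 0.4754 -0.3569  0.2274] [ 0.0044 -0.0001]
-0.13 [ 0.4816 -0.3565  0.1574] [0.0106 0.0003]
-0.145 [ 0.4829 -0.3564  0.1424] [0.012  0.0004]
```

carry_out(rows=[{"xyz":[0.1,0,0],"roll":0,"grip":-1},{"xyz":[0.2,0,0],"roll":0,"grip":-1},{"xyz":[0.3,0,0],"roll":0,"grip":-1},{"xyz":[0.3,0,0],"roll":0,"grip":-1},{"xyz":[0.3,0,0],"roll":0,"grip":-1},{"xyz":[0.2,0,0],"roll":0,"grip":-1},{"xyz":[0.1,0,0],"roll":0,"grip":-1},{"xyz":[-0.6,0,0],"roll":0,"grip":-1},{"xyz":[-0.45,0,0],"roll":0,"grip":-1},{"xyz":[-0.3,0,0],"roll":0,"grip":-1},{"xyz":[-0.15,0,0],"roll":0,"grip":-1},{"xyz":[0,0,0],"roll":0,"grip":-1}])

```text
time_s: 18.6
eef_pos: [0.4717, -0.3567, 0.2872]
ee_rot: [0.002, -3.141, -0.001]
wrist_force: [-1.1, 0.1, -1.5]
finger_gap: 0.053
grip_force: 3.0
```

```bash
python3 axis.py
```

```text
18.6 [ 0.4717 -0.3567  0.2872]
side rows 126.0 168.0 widths [23, 23, 22, 23, 23, 21, 18, 12, 12, 5, 4] slope [-5.10000e-02  3.22362e+02] rms 0.24 tiprow 168.0
scene rows 183.0 229.0 widths [2, 27, 27, 27, 26, 26, 25, 20, 14, 14, 7, 5] slope [-5.40000e-02  3.39311e+02] rms 2.69 tiprow 229.0
axis [-0.0015  0.0018 -1.    ] tilt 0.13 tilt x,y [-0.08  0.1 ]
-0.01 [ 0.4712 -0.3567  0.2772] [-0.0005 -0.0001]
-0.06 [ 0.4711 -0.3566  0.2272] [-0.0005  0.    ]
-0.13 [ 0.471  -0.3565  0.1572] [-0.0006  0.0002]
-0.145 [ 0.471  -0.3565  0.1422] [-0.0007  0.0002]
```

Tilt is 0.1°. I'll firm the grip, then measure the tip height and re-check the axis.

carry_out(rows=[{"xyz":[0,0,0],"roll":0,"grip":-1},{"xyz":[0,0,0],"roll":0,"grip":-1},{"xyz":[0,0,0],"roll":0,"grip":-1},{"xyz":[0,0,0],"roll":0,"grip":-1}], grip_force=15)

```text
time_s: 19.03
eef_pos: [0.4708, -0.3568, 0.2878]
ee_rot: [-0.001, 3.142, -0.0]
wrist_force: [0.5, 0.2, -1.1]
finger_gap: 0.0527
grip_force: 15.0
```

```bash
python3 axis.py
cat > tip.py <<'E'
from h import *
s=read_state();e=s['eef_pos']
for n in("side","scene"):
    im,d=read_camera(n);c=calibration(n);W=pts(im,d,c,0,0,560,420)
    hsv=cv2.cvtColor(im,cv2.COLOR_RGB2HSV).astype(int);u0,v0=proj(c,e+[0,0,-.12])
    v,u=np.mgrid[:420,:560]
    o=((hsv[...,0]<20)|(hsv[...,0]>172))&(hsv[...,1]>90)&(hsv[...,2]>60)&(abs(u-u0)<8)&(abs(v-v0)<30)
    o&=(np.linalg.norm(W[...,:2]-e[:2],axis=-1)<.03)
    r=v[o].max();uu=u[o&(v>=r-2)].mean()
    zs=np.linspace(e[2]-.17,e[2]-.1,701);pv=proj(c,np.c_[np.full(701,e[0]),np.full(701,e[1]),zs])
    print(n,"tip px",uu,r,"z by row edge",zs[np.argmin(abs(pv[:,1]-r-.5))].round(4),"rel",(zs[np.argmin(abs(pv[:,1]-r-.5))]-e[2]).round(4))
    h=(im.max(-1)<110)&(W[...,2]>.060)&(W[...,2]<.078)&(np.linalg.norm(W[...,:2]-[.4545,-.346],axis=-1)<.024)
    P=W[h];print("  handle top pts",len(P),((P.min(0)+P.max(0))/2).round(4),P[:,2].max().round(4),cv2.minEnclosingCircle((P[:,:2]*1000).astype(np.float32)))
E
python3 tip.py
```

```text
19.03 [ 0.4708 -0.3568  0.2878]
side rows 125.0 167.0 widths [23, 23, 23, 22, 21, 22, 19, 11, 11, 6, 5] slope [-5.10000e-02  3.22628e+02] rms 0.24 tiprow 167.0
scene rows 182.0 229.0 widths [1, 27, 27, 27, 25, 26, 25, 22, 14, 14, 8, 5] slope [-4.70000e-02  3.37781e+02] rms 3.09 tiprow 229.0
axis [-0.0027 -0.0058 -1.    ] tilt 0.37 tilt x,y [-0.16 -0.33]
-0.01 [ 0.4705 -0.3565  0.2778] [-0.0003  0.0003]
-0.06 [ 0.4703 -0.3568  0.2278] [-0.0005  0.    ]
-0.13 [ 0.4701 -0.3572  0.1578] [-0.0006 -0.0004]
-0.145 [ 0.4701 -0.3573  0.1428] [-0.0007 -0.0005]
side tip px 314.6 170 z by row edge 0.1421 rel -0.1456
  handle top pts 80 [ 0.4551 -0.3406  0.0663] 0.0725 ((455.6763916015625, -339.2945556640625), 16.061172485351562)
scene tip px 327.0 232 z by row edge 0.1411 rel -0.1466
  handle top pts 117 [ 0.4515 -0.348   0.0669] 0.0736 ((450.38189697265625, -346.64276123046875), 16.653348922729492)
```

carry_out(rows=[{"xyz":[0.3,0.2,0],"roll":0,"grip":-1},{"xyz":[0.32,0.24,0.2],"roll":0,"grip":-1},{"xyz":[0,0,0.4],"roll":0,"grip":-1},{"xyz":[0,0,0.5],"roll":0,"grip":-1},{"xyz":[0,0,0.4],"roll":0,"grip":-1},{"xyz":[0,0,0.2],"roll":0,"grip":-1},{"xyz":[0,0,0],"roll":0,"grip":-1},{"xyz":[0,0,0],"roll":0,"grip":-1},{"xyz":[0,0,0],"roll":0,"grip":-1}])

```text
time_s: 19.98
eef_pos: [0.4556, -0.346, 0.2455]
ee_rot: [-0.001, 3.141, -0.0]
wrist_force: [0.2, -0.2, -1.4]
finger_gap: 0.0525
grip_force: 15.0
```

```bash
python3 axis.py; python3 tip.py
```

```text
19.98 [ 0.4556 -0.346   0.2455]
side rows 143.0 185.0 widths [23, 22, 22, 23, 22, 21, 19, 11, 11, 5, 4] slope [-5.90000e-02  3.30371e+02] rms 0.25 tiprow 185.0
scene rows 202.0 248.0 widths [1, 27, 26, 26, 26, 26, 23, 19, 14, 12, 6, 5] slope [-4.70000e-02  3.29614e+02] rms 3.13 tiprow 248.0
axis [-0.0036  0.0032 -1.    ] tilt 0.27 tilt x,y [-0.2   0.18]
-0.01 [ 0.4552 -0.3461  0.2355] [-0.0004 -0.0001]
-0.06 [ 0.455  -0.3459  0.1855] [-0.0006  0.0001]
-0.13 [ 0.4548 -0.3457  0.1155] [-0.0009  0.0003]
-0.145 [ 0.4547 -0.3457  0.1005] [-0.0009  0.0003]
side tip px 319.75 186 z by row edge 0.1021 rel -0.1436
  handle top pts 81 [ 0.4561 -0.3402  0.0655] 0.0711 ((456.0241394042969, -339.24517822265625), 16.310911178588867)
scene tip px 318.25 250 z by row edge 0.0983 rel -0.1474
  handle top pts 118 [ 0.4513 -0.3484  0.0662] 0.0724 ((451.6191711425781, -345.4607849121094), 17.81049346923828)
```

carry_out(rows=[{"xyz":[0,0,0.2],"roll":0,"grip":-1},{"xyz":[0,0,0.3],"roll":0,"grip":-1},{"xyz":[0,0,0.2],"roll":0,"grip":-1},{"xyz":[0,0,0],"roll":0,"grip":-1},{"xyz":[0,0,0],"roll":0,"grip":-1},{"xyz":[0,0,0],"roll":0,"grip":-1}])

```text
time_s: 20.68
eef_pos: [0.4554, -0.3458, 0.2277]
ee_rot: [0.001, -3.142, -0.0]
wrist_force: [-0.9, -0.3, -1.5]
finger_gap: 0.0529
grip_force: 15.0
```

```bash
python3 axis.py; python3 tip.py
python3 - <<'E'
from h import *
a,_=read_camera("scene");b,_=read_camera("side")
f=lambda i,r0,c0:cv2.resize(i[r0:r0+100,c0:c0+66,::-1],None,fx=6,fy=6,interpolation=2)
cv2.imwrite("pics/fin.png",np.hstack([f(a,200,280),f(b,140,290)]))
E
```

```text
20.68 [ 0.4554 -0.3458  0.2277]
side rows 151.0 190.0 widths [22, 22, 23, 22, 22, 20, 16, 11, 9, 5] slope [-5.00000e-02  3.28877e+02] rms 0.22 tiprow 190.0
scene rows 211.0 255.0 widths [2, 26, 26, 26, 26, 25, 22, 14, 13, 8, 5, 1] slope [-4.70000e-02  3.29619e+02] rms 2.33 tiprow 255.0
axis [-0.0126 -0.0018 -0.9999] tilt 0.73 tilt x,y [-0.72 -0.1 ]
-0.01 [ 0.4554 -0.3458  0.2177] [ 0. -0.]
-0.06 [ 0.4548 -0.3459  0.1677] [-0.0006 -0.0001]
-0.13 [ 0.4539 -0.346   0.0977] [-0.0015 -0.0002]
-0.145 [ 0.4538 -0.3461  0.0827] [-0.0017 -0.0003]
side tip px 319.875 190 z by row edge 0.0903 rel -0.1376
  handle top pts 80 [ 0.4561 -0.3419  0.0654] 0.0707 ((455.6319580078125, -341.38616943359375), 16.690034866333008)
scene tip px 317.5 258 z by row edge 0.0766 rel -0.1513
  handle top pts 114 [ 0.4521 -0.3485  0.0662] 0.0722 ((451.990478515625, -347.2794494628906), 16.985280990600586)
```

View pics/fin.png

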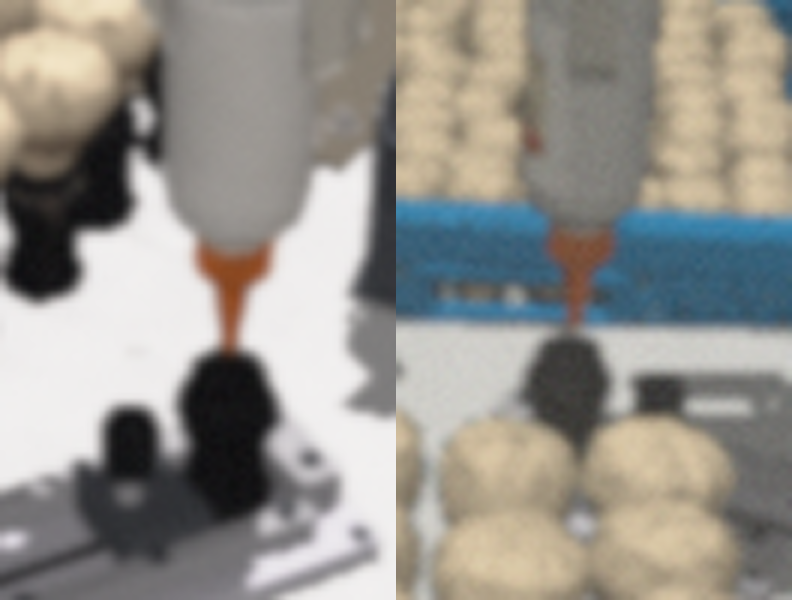

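The crops show the nozzle tip above the bore in both views: scene (229,350) over the handle at (229,365), and side (576,325) over (567,345). A small gap is left, with an x offset of about 2 mm, so I'll trim that and hand in.

carry_out(rows=[{"xyz":[-0.06,0.03,0],"roll":0,"grip":-1},{"xyz":[0,0,0],"roll":0,"grip":-1},{"xyz":[0,0,0],"roll":0,"grip":-1},{"xyz":[0,0,0],"roll":0,"grip":-1},{"xyz":[0,0,0],"roll":0,"grip":-1}])

```text
time_s: 21.4
eef_pos: [0.4569, -0.3451, 0.2276]
ee_rot: [0.001, -3.142, 0.0]
wrist_force: [-0.2, -0.4, -1.9]
finger_gap: 0.0528
grip_force: 15.0
```

```bash
python3 -c "
from station import *
s=read_state();print(s['eef_pos'],s['wrist_force'],s['grip_force']);print(bot.finish_job())"
```

```text
[ 0.45692382 -0.34507238  0.22763757] [-0.20200825 -0.42194308 -1.86653762] 14.98987229220802
the job is handed in; nothing more can be done
None
```

I handed the job in at 21.4 s and got no verdict back: the handle is nipped at the stop, and the bottle is held nozzle-down (under 1° of tilt) with its tip about 1 cm above the bore and within about 3 mm of its middle, by my camera measurements.

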